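# Set up the guarded marking station and prove its trip

## Robot

A 6-joint arm with a two-finger parallel gripper is mounted at the origin on the work surface. World frame = base frame: x ahead of the robot, y to its left, z up, the work surface at z = 0. Lengths are in m, angles in rad, forces in N, time in s.
With the tool pointing down it reaches from about 0.35 to 0.775 m from the base axis. Payload 7.3 kg.
Tool frame: the origin (TCP) lies at the very end of the fingers, on their centre line; the grasp point (between the pads) lies 19 mm behind it; z points along the fingers, y is the line along which they close (so a half turn about z gives the same grasp; the last joint's range is limited). The gripper opens to 92 mm and grips with 3 to 60 N. Pads are 19 mm wide; open, the fingers measure 130 mm over their backs; the gripper's body (75 mm by 190 mm) begins 47 mm behind the grasp point.
Start: joints at [1.012, 0.342, 1.524, -0, 1.275, -0.146], TCP at [0.211, 0.481, 0.227] pointing down, gripper open.
Joint ranges: [-2.53, 2.53], [-0.77, 2.02], [0.04, 2.7], [-1, 4.14], [0.28, 2.66], [-3.11, 3.11]. Speed limits (rad/s): [2.57, 2.57, 3.14, 3.14, 3.14, 3.14].

## Interface

Orientations are given as [roll, pitch, yaw] about the fixed x, y, z axes, in that order (R = Rz(yaw) Ry(pitch) Rx(roll)).
In Python, from cell import telemetry, eyes, job gives the robot as it stands.
- The arm moves only by the tool apply_moves, never from a script. Its arguments are lists of equal length, an entry for each row: "delta_pos": the shift along the world's x, y, z each as a share of 0.4 m, from -1 to 1, a list of three; "dr": the turn, a rotation vector about the world's x, y, z each as a share of 0.5 rad, from -1 to 1, a list of three; "jaw": the opening, from 0 (shut) to 1 (fully open). A call has 1 to 8 rows; each row is the pose to reach, as a shift and turn from the pose commanded when the call began; what a row does not reach only later rows make up. A row lasts 1/12 s, in which the tool goes at most 41.7 mm and 7.16 degrees, less where a joint would pass 70% of its speed; a pose out of reach is approached as far as the arm can. A call with a number of a shift or a turn outside -1 to 1 is refused whole. A call with a gripper value outside its range is refused whole. The fingers move at their own pace and stop on an object; "force" is the grip in N (left out, the last holds). Time passes only in rows, so rows that repeat a pose let the fingers close. It gives the time, the measured TCP pose, the force, the opening and the grip force at its end, in the units of the state.
- telemetry.observe(): the state, without advancing time (a new reading comes with each control period).
- eyes.read_camera(name): name is "scene" or "top" or "wrist"; returns the picture (384x512x3 uint8, red, green, blue); there is no depth.
- eyes.camera_model(name): a dict with "vertical_fov" (degrees; the focal length in pixels is half the picture's height over the tangent of half this angle, whatever the lens; pixels are square), "cx", "cy" (the principal point, pixels), "rvec" (rotation vector, rad) and "tvec" (3), from world to camera coordinates, as OpenCV has them; the wrist camera has in their place "hand_eye" (4x4, takes a point from camera to tool coordinates, whose origin is the TCP and whose axes are the flange's). Camera axes: x right, y down, z forward; pixel columns grow to the right and rows downward; lengths in m; the calibration is good to about 2 mm. A picture is of the moment at which its call begins: read the wrist's pose just before it. camera_model takes no time and is no camera call.
- job.hand_in(): hands the job in; it is judged then, once.
The state is a dict: "time": time; "qpos": joint angles; "qvel": joint speeds; "joint_efforts": joint torques, N m; "tool_pos": TCP position; "tool_rot": TCP orientation; "contact_force": force on the tool from outside, world axes, zero at the start; "torque": the same for the moment, N m; "opening": finger opening in m; "grip_force": force on a finger pad.
Only numpy, scipy, OpenCV 4.12 (cv2) and the standard library are available. Lean on these libraries where they do the work, as an engineer would, in place of code of your own. Each camera call takes 0.05 s, during which the arm holds its last target. There are 200 camera calls.

## Task

Get the marking station ready to run: take the leftover wood offcut out of it into the scrap tray, and lay every steel channel piece that is on the bench down on the station's bed, well inside its walls, not stacked or stood on end. Then push the guard door shut until it seats on its catch, and after that press the test button so that the trip lever drops, and lift the lever back up until it stays up. Leave the other things on the bench where they are.

Things in the scene. Friction and masses are not known exactly. Their poses are not given: they have to be found in the camera images.
- guard: Fixed grey marking station, open at the top: bed 190 x 250 x 8 mm, walls 75 mm high and 6 mm thick left, right and behind, hinged door in front; a column 60 x 80 x 110 mm with the parked marking head stands outside behind the back wall. Origin: bench under the middle of the bed; x points to the back (away from the door), y to the door's hinge side, z up
- bed_center (a point): Middle of the bed's top surface, 8 mm above the bench; axes as the station's. Free surface inside the walls: x from -95 (front edge) to +89 mm, y from -119 to +119 mm
- guard_door (a joint): Guard door angle, rad: 0 is shut and seated on its catch, positive is open (starts 0.5 to 1.0). Vertical hinge on the station's +y side, swings out to the station's -x. A spring ball catch resists from about 0.06 rad, takes roughly 5 to 10 N at the push point to ride over at about 0.025 rad, then snaps to 0 and holds
- door_hinge (a point): Point on the door's hinge axis, 43 mm above the bench. Its frame turns with the door: the panel runs from here along -y for 234 mm, is 8 mm thick (x from -4 to +4 mm) and stands 10 to 76 mm above the bench; its outer face looks to -x. The free edge has a lip folded 18 mm outwards
- door_push (a point): Point on the outer face of the door, 170 mm from the hinge axis, 43 mm above the bench: a good place to push
- trip_unit: Fixed grey housing, 110 x 130 x 50 mm, with a trip lever and a round test button on its top. Origin: bench under its middle; x points to its back, y to the button's side, z up. The lever's hinge axis lies along y at x = 15, z = 45 mm; the lever stands at y = -32 mm; the button at x = -3, y = +33 mm
- test_button (a joint): Travel of the test button in m: 0 at rest, 0.008 fully down (about 4 to 5 N); it springs back
- button_top (a point): Middle of the top of the black test button (28 mm across), 68 mm above the bench at rest; it is pressed straight down
- trip_lever (a joint): Angle of the trip lever in rad: 0 is up (leaning 0.25 back past upright, against its stop, where it rests by its own weight), 0.85 is dropped (leaning 0.6 forward, to the unit's -x). It falls to whichever side of 0.25 it is on
- lever_tip (a point): Centre of the black ball, 24 mm across, at the end of the trip lever; 60 mm from the lever's hinge axis. Up it is 103 mm, dropped 95 mm above the bench
- scrap_tray: Fixed open dark steel tray, 130 x 140 x 40 mm, walls and floor 4 mm. Origin: middle of its underside, z up
- scrap_tray_in (a point): Middle of the tray's inner floor
- offcut: Wood offcut, a pale block 80 x 45 x 30 mm (x, y, z), about 70 g, lying on the station's bed at the start. Origin: middle of its underside
- channel1: Steel channel piece (inverted U section), 60 long (x) x 30 wide (y) x 24 mm high, wall 4 mm, about 90 g, with the web on top and the legs down. Origin: middle of its underside. Three to five such pieces are on the bench; the others are absent
- channel2: Steel channel piece (inverted U section), 60 long (x) x 30 wide (y) x 24 mm high, wall 4 mm, about 90 g, with the web on top and the legs down. Origin: middle of its underside. Three to five such pieces are on the bench; the others are absent
- channel3: Steel channel piece (inverted U section), 60 long (x) x 30 wide (y) x 24 mm high, wall 4 mm, about 90 g, with the web on top and the legs down. Origin: middle of its underside. Three to five such pieces are on the bench; the others are absent
- channel4: Steel channel piece (inverted U section), 60 long (x) x 30 wide (y) x 24 mm high, wall 4 mm, about 90 g, with the web on top and the legs down. Origin: middle of its underside. Three to five such pieces are on the bench; the others are absent
- channel5: Steel channel piece (inverted U section), 60 long (x) x 30 wide (y) x 24 mm high, wall 4 mm, about 90 g, with the web on top and the legs down. Origin: middle of its underside. Three to five such pieces are on the bench; the others are absent
- punch_tin: Small aluminium tin, 36 mm across, 45 mm high; leave it. Origin: middle of its underside
- tape: Yellow tape measure, 65 x 30 x 60 mm; leave it. Origin: middle of its underside
Mind the look-alikes: they are no part of the job. What is shaped like the channel4 but yellow is not meant.

How it is judged:
By the outcome, as a careful person would: the job done as asked, in the order asked, and still so for the second after the job is handed in, with the robot touching nothing.
Of channel1, channel2, channel3, channel4, channel5 only 3 to 5 are there at a start; the rules pass over those that are not, and their reading is None.
At some moment in a run one of channel1, channel2, channel3, channel4, channel5, offcut may be knocked a few centimetres aside while the robot is not near it.
Once in a run the grip may slacken for a moment while it holds something.
It also fails if it takes over 208 s, if anything falls off the work surface, if the arm or the gripper's body presses on something with over 40 N, if the wrist force passes 120 N, or if a joint passes its speed limit or range.

## Working session

There is one attempt and no reset: what is moved stays moved. The work goes in short steps, Python scripts to look and compute and a tool call to move; the robot and the scene stay as the last step left them, time stands still between calls to the robot, and variables do not carry over. Pictures are saved under pics/ and viewed, at most 14 in all, crops included, and the job is handed in when it is done.

Besides the shell and the picture viewer there is one more tool, called after ">>>" as name(argument=value, ...) on one line, values as JSON. apply_moves: Moves the arm, as the interface text tells. Its arguments: {"type":"object","properties":{"delta_pos":{"type":"array"},"dr":{"type":"array"},"jaw":{"type":"array"},"force":{"type":"number"}},"required":["delta_pos","dr","jaw"]}

```bash
ls; mkdir -p pics; cat > h.py <<'E'
import numpy as np, cv2
from cell import telemetry, eyes, job
from scipy.spatial.transform import Rotation as R
def cam(name):
    m=eyes.camera_model(name); f=192/np.tan(np.radians(m["vertical_fov"])/2)
    if "rvec" in m:
        Rc=cv2.Rodrigues(np.array(m["rvec"],float))[0]; t=np.array(m["tvec"],float).ravel()
        return f,m["cx"],m["cy"],Rc.T,-Rc.T@t
    s=telemetry.observe(); H=np.array(m["hand_eye"]); Rt=R.from_euler('xyz',s["tool_rot"]).as_matrix()
    return f,m["cx"],m["cy"],Rt@H[:3,:3],Rt@H[:3,3]+np.array(s["tool_pos"])
def ray(c,uv,z):
    f,cx,cy,Rw,o=c; d=Rw@np.array([(uv[0]-cx)/f,(uv[1]-cy)/f,1]); return o+d*(z-o[2])/d[2]
def proj(c,p):
    f,cx,cy,Rw,o=c; q=Rw.T@(np.array(p)-o); return np.array([cx+f*q[0]/q[2],cy+f*q[1]/q[2]])
def shot(name,fn):
    c=cam(name); im=eyes.read_camera(name); cv2.imwrite("pics/"+fn,im[:,:,::-1]); return c,im
E
python3 - <<'E'
from h import *
for n in("top","scene"):
    c,im=shot(n,n+"0.png"); print(n,c); print(eyes.camera_model(n))
a=cv2.imread("pics/top0.png");cv2.imwrite("pics/top0b.png",cv2.resize(a,(800,600),interpolation=cv2.INTER_CUBIC))
print(telemetry.observe()); print(eyes.camera_model("wrist"))
E
```

```text
pics
top (np.float64(460.189772511793), 254.22951478498976, 194.70715801019608, array([[ 0.00905523, -0.98152419,  0.19112367],
       [-0.99983845, -0.00591949,  0.01697145],
       [-0.01552653, -0.19124648, -0.98141923]]), array([0.23842865, 0.05443551, 1.59176583]))
{'vertical_fov': 45.293666893185474, 'cx': 254.22951478498976, 'cy': 194.70715801019608, 'rvec': array([ 2.12099994, -2.10503044,  0.18655713]), 'tvec': array([0.07698229, 0.53876532, 1.5156964 ])}
scene (np.float64(370.4142382332998), 258.1847977012597, 192.55828558220819, array([[ 0.16456773,  0.82530513, -0.54017489],
       [ 0.98624933, -0.12926446,  0.1029707 ],
       [ 0.01515683, -0.54969277, -0.83522939]]), array([ 1.17355193, -0.03808412,  1.05408158]))
{'vertical_fov': 54.798901712179344, 'cx': 258.1847977012597, 'cy': 192.55828558220819, 'rvec': array([ 2.01389341,  1.71356133, -0.49661805]), 'tvec': array([-0.17154487, -0.39404033,  1.51824474])}
{'time': 0.1, 'qpos': array([ 1.01199625e+00,  3.42635800e-01,  1.52489090e+00,  7.06970711e-06,
        1.27538200e+00, -1.46009557e-01]), 'qvel': array([-0.00
[... 261 characters left out ...]
.22613408]), 'tool_rot': array([-3.14029159e+00, -1.98162533e-04,  2.72879994e+00]), 'contact_force': array([-0.1335101 , -0.45491268, -0.24943249]), 'torque': array([-0.03286499, -0.00991125, -0.03370679]), 'grip_force': 0.0, 'opening': 0.09179726683469819}
{'vertical_fov': 67.56953198863722, 'cx': 251.86829361415536, 'cy': 184.83973658703133, 'hand_eye': array([[ 5.96156023e-04, -9.51455154e-01, -3.07786832e-01,
         8.33245656e-02],
       [ 9.99999782e-01,  6.54612392e-04, -8.66783088e-05,
         1.33003492e-03],
       [ 2.83951598e-04, -3.07786714e-01,  9.51455337e-01,
        -1.57772327e-01],
       [ 0.00000000e+00,  0.00000000e+00,  0.00000000e+00,
         1.00000000e+00]])}
```

View pics/top0b.png

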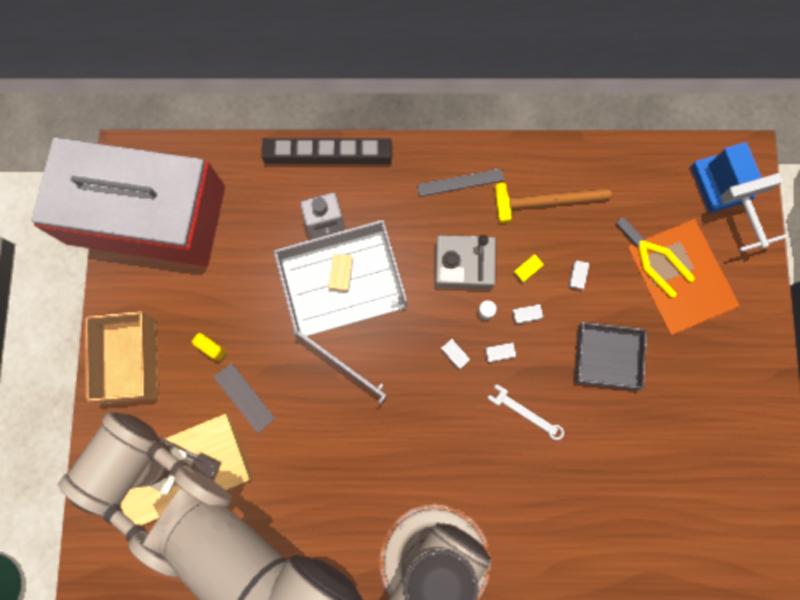

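View pics/scene0.png

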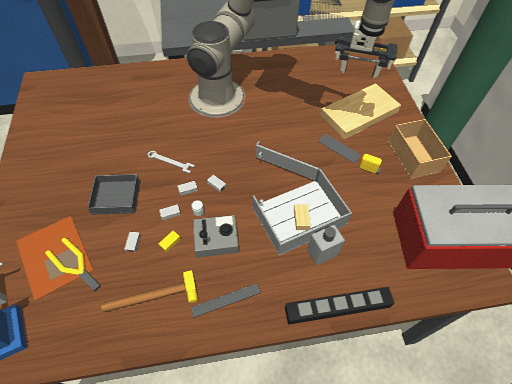

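The top view shows four bright channels at 800-px coordinates (580,275), (528,314), (501,352) and (455,353). The yellow look-alike is at (529,268) and the tin at (487,310). The station is at about (340,278) with the offcut at (341,272), the trip unit at (466,262) and the tray at (611,356).

```bash
python3 - <<'E'
from h import *
c=cam("top"); a=cv2.imread("pics/top0.png")
hsv=cv2.cvtColor(a,cv2.COLOR_BGR2HSV)
def rects(m,z,lo,hi,tag,box):
    x0,y0,x1,y1=box; mm=np.zeros_like(m); mm[y0:y1,x0:x1]=m[y0:y1,x0:x1]
    for k in cv2.findContours(mm,cv2.RETR_EXTERNAL,cv2.CHAIN_APPROX_NONE)[0]:
        if not lo<cv2.contourArea(k)<hi: continue
        p=np.array([ray(c,q[0],z)[:2] for q in k],np.float32)
        (x,y),(w,h),an=cv2.minAreaRect(p*1000)
        M=k[:,0].mean(0)
        print(tag,M.round(1),np.round([x,y,w,h,an],1))
w=((hsv[:,:,2]>170)&(hsv[:,:,1]<60)).astype(np.uint8)
rects(w,.024,40,500,"white",(260,120,400,260))
y=((hsv[:,:,0]>22)&(hsv[:,:,0]<34)&(hsv[:,:,1]>150)&(hsv[:,:,2]>120)).astype(np.uint8)
rects(y,.024,40,500,"yellow",(100,120,400,260))
rects(((hsv[:,:,0]<35)&(hsv[:,:,1]>60)).astype(np.uint8),.038,60,500,"offcut",(190,155,250,195))
s1=cv2.resize(a[130:265,168:278],None,fx=4.4,fy=4.4,interpolation=cv2.INTER_CUBIC)
cv2.imwrite("pics/c1.png",s1)
s2=cv2.resize(a[140:255,270:420],None,fx=5,fy=5,interpolation=cv2.INTER_CUBIC)
cv2.imwrite("pics/c2.png",s2)
E
```

```text
white [321.9 254.2] [ 336.5 -153.2   68.    37.8   57.4]
white [320.2 225.1] [ 439.2 -144.3   31.5   61.5   11.7]
white [291.  225.9] [435.2 -45.9  62.1  31.   41.3]
white [337.4 200.4] [ 524.8 -206.2   32.1   61.6   11.8]
white [312.  197.3] [ 536.8 -118.5   34.5   35.4   89.3]
white [370.5 175.3] [ 615.  -322.7   31.4   61.4   75.6]
yellow [132.8 221.5] [447.3 499.   75.3  31.5  55.8]
yellow [337.9 171.4] [ 628.9 -210.7   33.1   63.7   40.3]
yellow [321.5 130.3] [ 778.4 -156.6   80.3   29.1    5.1]
offcut [217.7 174.2] [613.6 208.9  43.4  83.2  81.8]
```

View pics/c1.png

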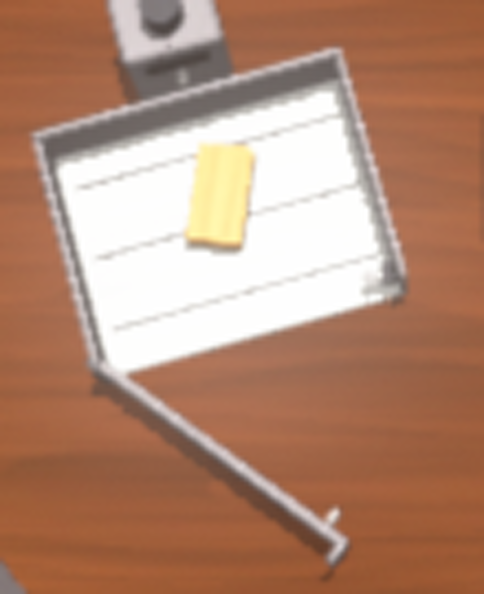

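View pics/c2.png

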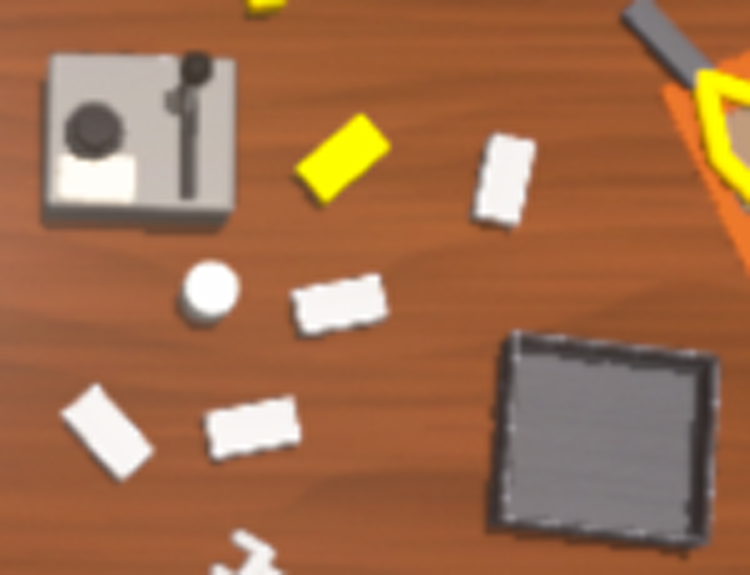

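The crops show four channels (web up), the tin, the open station with its door hinged at crop (97,366), the door's free end at about (340,545), and the tray. I'll turn the corners into poses.

```bash
python3 - <<'E'
from h import *
c=cam("top")
def P(lst,o,k,z): return np.array([ray(c,((u+.5)/k+o[0]-.5,(v+.5)/k+o[1]-.5),z)[:2]*1000 for u,v in lst]).round(1)
def pr(n,p,axis): print(n,p.tolist(),"mean",p.mean(0).round(1))
g=P([(35,133),(338,50),(405,290),(97,366)],(168,130),4.4,.075); pr("guard BL BR FR FL",g,0)
ds=[np.linalg.norm(g[i]-g[(i+1)%4]).round(1) for i in range(4)]; print(ds)
x=(g[0]-g[3])+(g[1]-g[2]); y=(g[0]-g[1])+(g[3]-g[2]); print("yaw x",np.degrees(np.arctan2(x[1],x[0])),"yaw y-90",np.degrees(np.arctan2(y[1],y[0]))-90)
b=P([(55,160),(335,83),(385,288),(118,375)],(168,130),4.4,.008); pr("bed visible",b,0)
d=P([(97,366),(340,545)],(168,130),4.4,.076); pr("door",d,0); v=d[1]-d[0]; print(np.linalg.norm(v),np.degrees(np.arctan2(v[1],v[0])))
t=P([(50,57),(236,60),(232,205),(45,208)],(270,140),5,.05); pr("trip",t,0); x=t[0]-t[3]+t[1]-t[2]; y=t[0]-t[1]+t[3]-t[2]
print(np.degrees(np.arctan2(x[1],x[0])),np.degrees(np.arctan2(y[1],y[0]))-90)
pr("button",P([(95,130)],(270,140),5,.068),0); pr("tip",P([(197,68)],(270,140),5,.103),0)
pr("tray",P([(510,333),(718,355),(705,545),(495,525)],(270,140),5,.04),0)
E
```

```text
guard BL BR FR FL [[653.6, 350.7], [721.8, 116.1], [531.1, 62.4], [471.0, 295.8]] mean [594.4 206.2]
[np.float64(244.3), np.float64(198.1), np.float64(241.0), np.float64(190.7)]
yaw x 16.220708272119225 yaw y-90 15.330713589599867
bed visible [[649.4, 346.6], [715.1, 120.8], [545.6, 78.7], [474.1, 289.5]] mean [596.  208.9]
door [[470.8, 295.6], [337.3, 109.5]] mean [404.  202.6]
229.03156987629458 -125.65400243067185
trip [[693.9, -5.7], [692.4, -134.6], [589.2, -130.2], [586.4, -2.1]] mean [640.5 -68.2]
-2.1744003942407977 0.28982053734146973
button [[637.1, -35.6]] mean [637.1 -35.6]
tip [[671.1, -102.0]] mean [ 671.1 -102. ]
tray [[503.2, -318.8], [488.9, -458.9], [360.3, -443.0], [372.6, -303.7]] mean [ 431.2 -381.1]
```

>>> apply_moves(delta_pos=[[0.675,-0.45,0],[0.675,-0.45,0],[0.675,-0.45,0],[0.675,-0.45,0],[0.675,-0.45,0],[0.675,-0.45,0],[0.675,-0.45,0],[0.675,-0.45,0]], dr=[[0,0,0.54],[0,0,0.54],[0,0,0.54],[0,0,0.54],[0,0,0.54],[0,0,0.54],[0,0,0.54],[0,0,0.54]], jaw=[0.8,0.8,0.8,0.8,0.8,0.8,0.8,0.8], force=25)

```text
time: 0.77
tool_pos: [0.4817, 0.2995, 0.2264]
tool_rot: [-3.141, -0.001, 2.999]
contact_force: [0.4, 0.7, 0.5]
opening: 0.0732
grip_force: 0.0
```

```bash
cat >> h.py <<'E'
def pieces(c,im,z,kind,lo=.5,hi=2):
    """list of (x,y,len,wid,yawdeg) mm for coloured blocks"""
    hsv=cv2.cvtColor(im,cv2.COLOR_RGB2HSV)
    if kind=="white": m=(hsv[:,:,2]>170)&(hsv[:,:,1]<60); A=1800
    else: m=(hsv[:,:,0]>8)&(hsv[:,:,0]<35)&(hsv[:,:,1]>50)&(hsv[:,:,2]>150); A=3600
    out=[]
    for k in cv2.findContours(m.astype(np.uint8),cv2.RETR_EXTERNAL,cv2.CHAIN_APPROX_NONE)[0]:
        if len(k)<15: continue
        p=np.array([ray(c,q[0],z)[:2] for q in k],np.float32)*1000
        (x,y),(w,h),an=cv2.minAreaRect(p)
        if lo*A<cv2.contourArea(p)<hi*A:
            if w<h: w,h,an=h,w,an+90
            out.append([x,y,w,h,an%180])
    return np.round(out,1)
def go(x,y,z,yaw):
    s=telemetry.observe(); d=(np.array([x,y,z])-np.array(s["tool_pos"]))/.4
    dy=(yaw-np.degrees(s["tool_rot"][2])+180)%360-180
    print("delta",d.round(3),"dyaw",round(np.radians(dy)/.5,3))
def G(xg,yg,o=(.595,.207),a=15.8):
    a=np.radians(a); return (o[0]+xg*np.cos(a)-yg*np.sin(a), o[1]+xg*np.sin(a)+yg*np.cos(a))
E
python3 - <<'E'
from h import *
c,im=shot("wrist","w1.png"); print(pieces(c,im,.038,"wood"))
c,t=shot("top","t1.png"); print(pieces(c,t,.024,"white"))
cv2.imwrite("pics/v1.png",np.hstack([im,t])[:,:,::-1][::1,::1])
a=cv2.imread("pics/v1.png");cv2.imwrite("pics/v1.png",cv2.resize(a,(800,300)))
go(.6136,.2089,.1,171.8)
E
```

```text
[[451.9 505.8  68.6  31.   55.4]]
[[ -53.2  103.8   76.6   46.1   95.1]
 [ 308.9 -199.4  176.6   38.5   59. ]
 [ 439.3 -144.5   61.1   31.5  101.7]
 [ 435.3  -46.    62.1   30.7   41.3]
 [ 525.1 -206.2   61.4   31.4  101.8]
 [ 584.4  500.2  103.    21.9   24.3]
 [ 615.9 -323.    59.6   31.4  165.6]
 [ 647.9  354.   105.    21.5   23.4]
 [ 766.5  260.1   79.4   58.2  106.3]]
delta [ 0.322 -0.221 -0.315] dyaw 0.012
```

View pics/v1.png

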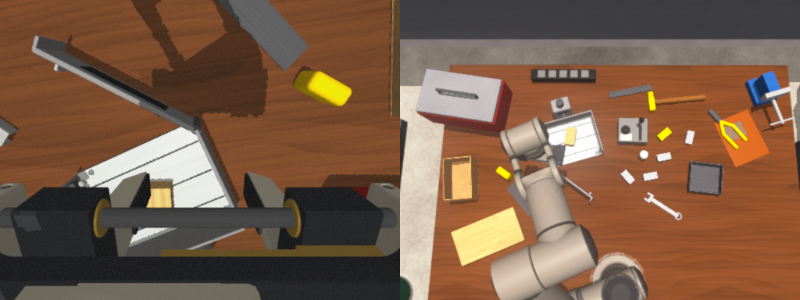

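The wrist view (left) shows the offcut between the open fingers and the door at upper left. The top view (right) shows no further channels where the arm was, and all four channels unmoved.

>>> apply_moves(delta_pos=[[0.322,-0.221,0],[0.322,-0.221,0],[0.322,-0.221,0],[0.322,-0.221,0],[0.322,-0.221,-0.315],[0.322,-0.221,-0.315],[0.322,-0.221,-0.315],[0.322,-0.221,-0.315]], dr=[[0,0,0],[0,0,0],[0,0,0],[0,0,0],[0,0,0],[0,0,0],[0,0,0],[0,0,0]], jaw=[0.8,0.8,0.8,0.8,0.8,0.8,0.8,0.8])

```text
time: 1.53
tool_pos: [0.6035, 0.2117, 0.0916]
tool_rot: [-3.136, -0.016, 2.999]
contact_force: [-2.4, -0.6, -1.6]
opening: 0.0733
grip_force: 0.0
```

```bash
python3 - <<'E'
from h import *
c,im=shot("wrist","w2.png"); print(pieces(c,im,.038,"wood",.2,2))
print(proj(c,[.6136,.2089,.038]))
go(.6136,.2089,.014,171.8)
E
```

```text
[[636.6 209.9  44.   43.6  83.3]]
[249.18944209 215.65942707]
delta [ 0.02  -0.009 -0.205] dyaw -0.001
```

View pics/w2.png

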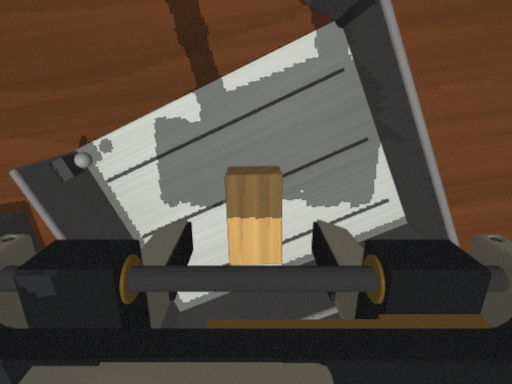

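The offcut (column 255) is centred between the fingers (columns 180 and 325). I'll descend and grip.

>>> apply_moves(delta_pos=[[0.015,-0.005,-0.1],[0.015,-0.005,-0.2],[0.015,-0.005,-0.2],[0.015,-0.005,-0.2],[0.015,-0.005,-0.2],[0.015,-0.005,-0.2],[0.015,-0.005,-0.2],[0.015,-0.005,-0.2]], dr=[[0,0,0],[0,0,0],[0,0,0],[0,0,0],[0,0,0],[0,0,0],[0,0,0],[0,0,0]], jaw=[0.8,0.8,0.8,0.8,0.3,0.3,0.3,0.3])

```text
time: 2.25
tool_pos: [0.6163, 0.211, 0.0231]
tool_rot: [3.14, 0.003, 2.999]
contact_force: [-0.2, -0.1, 0.0]
opening: 0.0515
grip_force: 0.0
```

>>> apply_moves(delta_pos=[[0,0,-0.015],[0,0,-0.015],[0,0,-0.015],[0,0,-0.015],[0,0,0.2],[0,0,0.3],[0,0,0.3],[0,0,0.3]], dr=[[0,0,0],[0,0,0],[0,0,0],[0,0,0],[0,0,0],[0,0,0],[0,0,0],[0,0,0]], jaw=[0.3,0.3,0.3,0.3,0.3,0.3,0.3,0.3])

```text
time: 2.92
tool_pos: [0.6194, 0.2117, 0.1501]
tool_rot: [3.136, 0.014, 2.999]
contact_force: [1.1, 0.5, 0.5]
opening: 0.0447
grip_force: 24.9
```

```bash
python3 - <<'E'
from h import *
go(.431,-.381,.12,173.5); go(.431,-.381,.024,173.5)
E
```

```text
delta [-0.471 -1.482 -0.075] dyaw 0.059
delta [-0.471 -1.482 -0.315] dyaw 0.059
```

>>> apply_moves(delta_pos=[[-0.235,-0.74,0],[-0.235,-0.74,0],[-0.235,-0.74,0],[-0.235,-0.74,0],[-0.235,-0.74,0],[-0.235,-0.74,0],[-0.235,-0.74,0],[-0.235,-0.74,0]], dr=[[0,0,0],[0,0,0],[0,0,0],[0,0,0],[0,0,0],[0,0,0],[0,0,0],[0,0,0]], jaw=[0.3,0.3,0.3,0.3,0.3,0.3,0.3,0.3])

```text
time: 3.58
tool_pos: [0.5195, -0.0892, 0.1406]
tool_rot: [-3.14, -0.0, 2.996]
contact_force: [0.8, 0.4, -1.7]
opening: 0.0449
grip_force: 24.9
```

>>> apply_moves(delta_pos=[[-0.235,-0.74,0],[-0.235,-0.74,0],[-0.235,-0.74,0],[-0.235,-0.74,0],[-0.235,-0.74,0],[-0.235,-0.74,0],[-0.235,-0.74,0],[-0.235,-0.74,0]], dr=[[0,0,0.06],[0,0,0.06],[0,0,0.06],[0,0,0.06],[0,0,0.06],[0,0,0.06],[0,0,0.06],[0,0,0.06]], jaw=[0.3,0.3,0.3,0.3,0.3,0.3,0.3,0.3])

```text
time: 4.25
tool_pos: [0.4252, -0.3859, 0.1405]
tool_rot: [-3.14, 0.0, 3.026]
contact_force: [-0.3, 0.0, -1.1]
opening: 0.0449
grip_force: 24.9
```

```bash
python3 - <<'E'
from h import *
go(.431,-.381,.018,173.5)
E
```

```text
delta [ 0.015  0.012 -0.306] dyaw 0.005
```

>>> apply_moves(delta_pos=[[0.015,0.012,-0.1],[0.015,0.012,-0.2],[0.015,0.012,-0.27],[0.015,0.012,-0.31],[0.015,0.012,-0.31],[0.015,0.012,-0.31],[0.015,0.012,-0.31],[0.015,0.012,-0.31]], dr=[[0,0,0],[0,0,0],[0,0,0],[0,0,0],[0,0,0],[0,0,0],[0,0,0],[0,0,0]], jaw=[0.3,0.3,0.3,0.3,0.3,0.65,0.65,0.65])

```text
time: 4.92
tool_pos: [0.4338, -0.3772, 0.0182]
tool_rot: [-3.14, 0.002, 3.029]
contact_force: [0.7, -0.3, -0.4]
opening: 0.0581
grip_force: 0.0
```

```bash
python3 - <<'E'
from h import *
go(.6155,-.3230,.10,165.6)
E
```

```text
delta [0.454 0.136 0.205] dyaw -0.277
```

>>> apply_moves(delta_pos=[[0,0,0.1],[0,0,0.2],[0,0,0.25],[0.454,0.136,0.25],[0.454,0.136,0.25],[0.454,0.136,0.25],[0.454,0.136,0.25],[0.454,0.136,0.22]], dr=[[0,0,0],[0,0,0],[0,0,0],[0,0,-0.277],[0,0,-0.277],[0,0,-0.277],[0,0,-0.277],[0,0,-0.277]], jaw=[0.65,0.65,0.65,0.75,0.75,0.75,0.75,0.75])

```text
time: 5.58
tool_pos: [0.6199, -0.321, 0.109]
tool_rot: [-3.14, 0.009, 2.892]
contact_force: [-0.7, -0.1, 0.9]
opening: 0.0686
grip_force: 0.0
```

```bash
python3 - <<'E'
from h import *
c,im=shot("wrist","w3.png"); print(pieces(c,im,.024,"white",.2,2)); print(proj(c,[.6155,-.323,.024]))
c,t=shot("top","t3.png"); print(pieces(c,t,.024,"white",.6,1.6)); print(pieces(c,t,.034,"wood",.6,1.6))
s=telemetry.observe(); print(s["tool_pos"])
go(.6155,-.3230,.006,165.6)
cv2.imwrite("pics/v3.png",cv2.resize(np.hstack([im,t]),(800,300))[:,:,::-1])
E
```

```text
[[ 633.9 -325.7   29.9   25.5   75.8]
 [ 530.4 -219.5   32.9   26.5  100.9]
 [ 538.2 -107.6   31.7   15.2    1.6]]
[247.271636   184.91128749]
[[ 578.3 -436.7   84.2   19.   146.7]
 [ 647.8 -118.5  101.8   24.4  179.1]
 [ 722.4 -522.1   87.    19.3  146.3]
 [ 766.4  260.3   79.    58.2  106.3]
 [ 801.7 -404.    85.9   18.6  145.9]]
[[  94.8 -642.5  221.4   25.4   88.1]
 [ 138.4 -517.3  478.5   27.9   87.4]
 [ 134.1  -68.6  287.4   28.4   85. ]
 [ 351.   275.1  242.    20.9   86.3]
 [ 431.4  357.1  211.6   41.2   90.4]
 [ 432.8 -376.4   84.3   49.6  173.8]
 [ 571.5 -167.5   81.    64.7   65.2]
 [ 628.5 -194.8  109.6   66.5   92.6]
 [ 645.8  428.3  144.6   28.9   90.3]
 [ 832.6  344.2  319.5   37.4   86. ]]
[ 0.61785771 -0.31932855  0.10393674]
delta [-0.006 -0.009 -0.245] dyaw -0.009
```

View pics/v3.png

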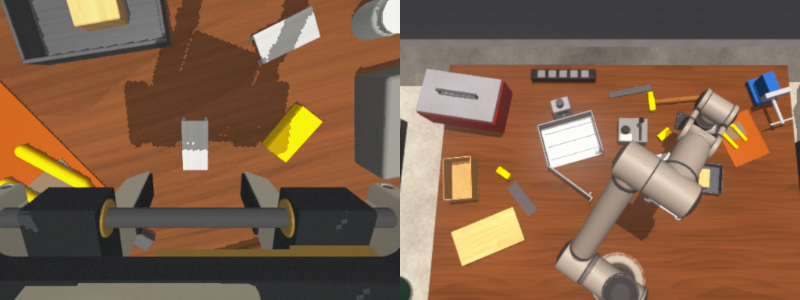

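The offcut lies flat in the tray at (433,-376). The channel sits centred between the fingers at full-scale (250,185).

>>> apply_moves(delta_pos=[[-0.006,-0.009,-0.1],[-0.006,-0.009,-0.2],[-0.006,-0.009,-0.245],[-0.006,-0.009,-0.245],[-0.006,-0.009,-0.245],[-0.006,-0.009,-0.245],[-0.006,-0.009,-0.245],[-0.006,-0.009,-0.245]], dr=[[0,0,0],[0,0,0],[0,0,0],[0,0,0],[0,0,0],[0,0,0],[0,0,0],[0,0,0]], jaw=[0.75,0.75,0.75,0.2,0.2,0.2,0.2,0.2])

```text
time: 6.35
tool_pos: [0.6133, -0.3265, 0.0092]
tool_rot: [-3.14, 0.003, 2.89]
contact_force: [0.3, -0.4, -0.7]
opening: 0.0399
grip_force: 0.0
```

>>> apply_moves(delta_pos=[[0,0,0],[0,0,0],[0,0,0],[0,0,0.1],[0,0,0.2],[0,0,0.3],[0,0,0.38],[0,0,0.38]], dr=[[0,0,0],[0,0,0],[0,0,0],[0,0,0],[0,0,0],[0,0,0],[0,0,0],[0,0,0]], jaw=[0.2,0.2,0.2,0.2,0.2,0.2,0.2,0.2])

```text
time: 7.02
tool_pos: [0.6153, -0.3277, 0.1677]
tool_rot: [-3.137, 0.013, 2.89]
contact_force: [-0.3, -1.3, 0.1]
opening: 0.0295
grip_force: 25.0
```

```bash
python3 - <<'E'
from h import *
for p in [(42,45),(-38,45),(42,-45),(-38,-45)]: print(p,np.round(G(p[0]/1e3,p[1]/1e3),4))
x,y=G(.042,.045); go(x,y,.16,195.8)
E
```

```text
(42, 45) [0.6232 0.2617]
(-38, 45) [0.5462 0.24  ]
(42, -45) [0.6477 0.1751]
(-38, -45) [0.5707 0.1534]
delta [ 0.02   1.474 -0.019] dyaw 1.054
```

>>> apply_moves(delta_pos=[[0.01,0.74,0],[0.01,0.74,0],[0.01,0.74,0],[0.01,0.74,0],[0.01,0.74,0],[0.01,0.74,0],[0.01,0.74,0],[0.01,0.74,0]], dr=[[0,0,0.53],[0,0,0.53],[0,0,0.53],[0,0,0.53],[0,0,0.53],[0,0,0.53],[0,0,0.53],[0,0,0.53]], jaw=[0.2,0.2,0.2,0.2,0.2,0.2,0.2,0.2])

```text
time: 7.68
tool_pos: [0.6155, -0.0226, 0.1583]
tool_rot: [3.139, -0.001, -3.122]
contact_force: [-0.6, -0.6, -1.6]
opening: 0.03
grip_force: 25.0
```

>>> apply_moves(delta_pos=[[0.01,0.74,0],[0.01,0.74,0],[0.01,0.74,0],[0.01,0.74,0],[0.01,0.74,0],[0.01,0.74,0],[0.01,0.74,0],[0.01,0.74,0]], dr=[[0,0,0.53],[0,0,0.53],[0,0,0.53],[0,0,0.53],[0,0,0.53],[0,0,0.53],[0,0,0.53],[0,0,0.53]], jaw=[0.2,0.2,0.2,0.2,0.2,0.2,0.2,0.2])

```text
time: 8.35
tool_pos: [0.6189, 0.2733, 0.1578]
tool_rot: [3.139, 0.0, -2.857]
contact_force: [-0.2, -1.4, -1.5]
opening: 0.0298
grip_force: 25.0
```

```bash
python3 - <<'E'
from h import *
x,y=G(.042,.045); c=cam("wrist"); im=eyes.read_camera("wrist"); print(telemetry.observe()["opening"]); go(x,y,.017,195.8)
E
```

```text
0.02977890038048908
delta [ 0.01  -0.023 -0.352] dyaw -0.017
```

>>> apply_moves(delta_pos=[[0.01,-0.02,-0.1],[0.01,-0.02,-0.2],[0.01,-0.02,-0.28],[0.01,-0.02,-0.33],[0.01,-0.02,-0.35],[0.01,-0.02,-0.35],[0.01,-0.02,-0.35],[0.01,-0.02,-0.35]], dr=[[0,0,0],[0,0,0],[0,0,0],[0,0,0],[0,0,0],[0,0,0],[0,0,0],[0,0,0]], jaw=[0.2,0.2,0.2,0.2,0.2,0.2,0.5,0.5])

```text
time: 9.07
tool_pos: [0.6252, 0.2576, 0.0196]
tool_rot: [-3.141, 0.002, -2.864]
contact_force: [-0.4, 0.5, -0.2]
opening: 0.0383
grip_force: 0.0
```

```bash
python3 - <<'E'
from h import *
go(.4353,-.046,.10,221.3)
E
```

```text
delta [-0.475 -0.759  0.201] dyaw 0.886
```

>>> apply_moves(delta_pos=[[0,0,0.1],[0,0,0.2],[0,0,0.3],[0,0,0.35],[-0.23,-0.37,0.35],[-0.23,-0.37,0.35],[-0.23,-0.37,0.35],[-0.23,-0.37,0.35]], dr=[[0,0,0],[0,0,0],[0,0,0],[0,0,0],[0,0,0.44],[0,0,0.44],[0,0,0.44],[0,0,0.44]], jaw=[0.5,0.5,0.5,0.6,0.75,0.75,0.75,0.75])

```text
time: 9.73
tool_pos: [0.5355, 0.1153, 0.1598]
tool_rot: [-3.14, 0.002, -2.642]
contact_force: [0.4, -0.8, -0.2]
opening: 0.0685
grip_force: 0.0
```

```bash
python3 - <<'E'
from h import *
c,im=shot("wrist","w4.png")
c,t=shot("top","t4.png"); print(pieces(c,t,.024,"white",.7,1.5))
go(.4353,-.046,.10,221.3)
cv2.imwrite("pics/v4.png",cv2.resize(np.hstack([im,t]),(800,300))[:,:,::-1])
E
```

```text
[[ 288.7  117.1   87.7   39.9   90.5]
 [ 439.3 -144.5   61.1   31.5  101.7]
 [ 435.3  -46.    62.1   30.7   41.3]
 [ 525.2 -206.5   60.8   31.4  101.8]
 [ 647.8 -118.5  101.8   24.4  179.1]
 [ 656.7  210.5   95.    20.6    5.3]
 [ 766.4  260.3   79.    58.2  106.3]]
delta [-0.245 -0.396 -0.149] dyaw 0.452
```

View pics/v4.png

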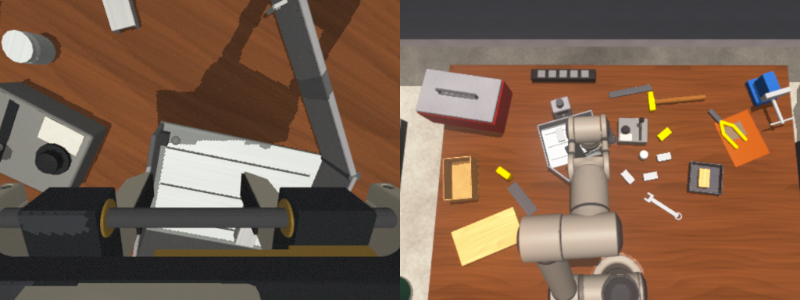

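Channel D is on the bed, the offcut is in the tray, and the remaining three are unmoved. Next is B.

>>> apply_moves(delta_pos=[[-0.245,-0.395,0],[-0.245,-0.395,0],[-0.245,-0.395,0],[-0.245,-0.395,-0.05],[-0.245,-0.395,-0.15],[-0.245,-0.395,-0.15],[-0.245,-0.395,-0.15],[-0.245,-0.395,-0.15]], dr=[[0,0,0.45],[0,0,0.45],[0,0,0.45],[0,0,0.45],[0,0,0.45],[0,0,0.45],[0,0,0.45],[0,0,0.45]], jaw=[0.75,0.75,0.75,0.75,0.75,0.75,0.75,0.75])

```text
time: 10.5
tool_pos: [0.4392, -0.0416, 0.0994]
tool_rot: [-3.141, 0.001, -2.419]
contact_force: [-0.5, 0.2, 0.4]
opening: 0.0689
grip_force: 0.0
```

```bash
python3 - <<'E'
from h import *
c,im=shot("wrist","w5.png"); print(pieces(c,im,.024,"white",.2,2)); print(proj(c,[.4353,-.046,.024]))
go(.4353,-.046,.007,221.3)
E
```

```text
[[ 547.1 -119.1   37.8   30.5  131.5]
 [ 527.5 -203.9   58.8   29.4  101. ]
 [ 442.6 -142.7   58.9   29.8  101.4]
 [ 351.  -137.1   35.5   34.3   57.3]]
[250.94573537 186.15533026]
delta [-0.011 -0.012 -0.232] dyaw -0.006
```

>>> apply_moves(delta_pos=[[-0.01,-0.012,-0.1],[-0.01,-0.012,-0.2],[-0.01,-0.012,-0.232],[-0.01,-0.012,-0.232],[-0.01,-0.012,-0.232],[-0.01,-0.012,-0.232],[-0.01,-0.012,-0.232],[-0.01,-0.012,-0.232]], dr=[[0,0,0],[0,0,0],[0,0,0],[0,0,0],[0,0,0],[0,0,0],[0,0,0],[0,0,0]], jaw=[0.75,0.75,0.75,0.2,0.2,0.2,0.2,0.2])

```text
time: 11.22
tool_pos: [0.4356, -0.0462, 0.0074]
tool_rot: [-3.139, 0.002, -2.417]
contact_force: [0.4, 0.1, 0.4]
opening: 0.0401
grip_force: 0.0
```

>>> apply_moves(delta_pos=[[0,0,0],[0,0,0],[0,0,0],[0,0,0.1],[0,0,0.2],[0,0,0.3],[0,0,0.38],[0,0,0.38]], dr=[[0,0,0],[0,0,0],[0,0,0],[0,0,0],[0,0,0],[0,0,0],[0,0,0],[0,0,0]], jaw=[0.2,0.2,0.2,0.2,0.2,0.2,0.2,0.2])

```text
time: 11.88
tool_pos: [0.4376, -0.047, 0.1639]
tool_rot: [-3.132, 0.006, -2.418]
contact_force: [0.7, -0.1, -1.0]
opening: 0.0299
grip_force: 25.0
```

```bash
python3 - <<'E'
from h import *
x,y=G(-.038,.045); go(x,y,.16,195.8)
E
```

```text
delta [ 0.271  0.717 -0.01 ] dyaw -0.896
```

>>> apply_moves(delta_pos=[[0.271,0.717,0],[0.271,0.717,0],[0.271,0.717,0],[0.271,0.717,0],[0.271,0.717,0],[0.271,0.717,0],[0.271,0.717,0],[0.271,0.717,0]], dr=[[0,0,-0.89],[0,0,-0.89],[0,0,-0.89],[0,0,-0.89],[0,0,-0.89],[0,0,-0.89],[0,0,-0.89],[0,0,-0.89]], jaw=[0.2,0.2,0.2,0.2,0.2,0.2,0.2,0.2])

```text
time: 12.55
tool_pos: [0.5426, 0.243, 0.1569]
tool_rot: [3.141, -0.001, -2.863]
contact_force: [0.9, -1.0, -1.8]
opening: 0.03
grip_force: 25.0
```

```bash
python3 - <<'E'
from h import *
c,im=shot("wrist","w6.png"); c2,t=shot("top","t6.png")
x,y=G(-.038,.045); go(x,y,.017,195.8)
cv2.imwrite("pics/v6.png",cv2.resize(np.hstack([im,t]),(800,300))[:,:,::-1])
E
```

```text
delta [ 0.007 -0.014 -0.349] dyaw -0.015
```

View pics/v6.png

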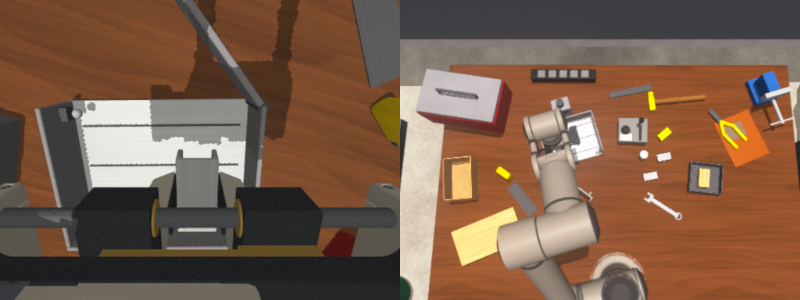

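Held channel B is aligned with the bed and clear of the right wall (column 250). I'll lower it.

>>> apply_moves(delta_pos=[[0.007,-0.014,-0.1],[0.007,-0.014,-0.2],[0.007,-0.014,-0.28],[0.007,-0.014,-0.33],[0.007,-0.014,-0.348],[0.007,-0.014,-0.348],[0.007,-0.014,-0.348],[0.007,-0.014,-0.348]], dr=[[0,0,0],[0,0,0],[0,0,0],[0,0,0],[0,0,0],[0,0,0],[0,0,0],[0,0,0]], jaw=[0.2,0.2,0.2,0.2,0.2,0.2,0.5,0.5])

```text
time: 13.32
tool_pos: [0.5465, 0.2352, 0.0198]
tool_rot: [3.142, 0.002, -2.863]
contact_force: [0.4, 0.5, 0.8]
opening: 0.0389
grip_force: 0.0
```

```bash
python3 - <<'E'
from h import *
go(.4393,-.1445,.10,101.7)
E
```

```text
delta [-0.268 -0.949  0.2  ] dyaw -3.29
```

>>> apply_moves(delta_pos=[[0,0,0.1],[0,0,0.2],[0,0,0.3],[0,0,0.35],[-0.1,-0.3,0.35],[-0.1,-0.3,0.35],[-0.1,-0.3,0.35],[-0.1,-0.3,0.35]], dr=[[0,0,0],[0,0,0],[0,0,0],[0,0,0],[0,0,-0.95],[0,0,-0.95],[0,0,-0.95],[0,0,-0.95]], jaw=[0.5,0.5,0.5,0.6,0.75,0.75,0.75,0.75])

```text
time: 13.98
tool_pos: [0.5038, 0.1101, 0.1601]
tool_rot: [-3.14, 0.001, 2.936]
contact_force: [0.8, -0.1, -0.3]
opening: 0.0682
grip_force: 0.0
```

>>> apply_moves(delta_pos=[[-0.1,-0.35,0],[-0.1,-0.35,0],[-0.1,-0.35,0],[-0.1,-0.35,0],[-0.1,-0.35,0],[-0.1,-0.35,0]], dr=[[0,0,-1],[0,0,-1],[0,0,-1],[0,0,-1],[0,0,-1],[0,0,-1]], jaw=[0.75,0.75,0.75,0.75,0.75,0.75])

```text
time: 14.48
tool_pos: [0.466, -0.0258, 0.16]
tool_rot: [3.14, 0.002, 2.444]
contact_force: [0.6, 0.2, 1.1]
opening: 0.0689
grip_force: 0.0
```

>>> apply_moves(delta_pos=[[-0.07,-0.3,0],[-0.07,-0.3,0],[-0.07,-0.3,0],[-0.07,-0.3,-0.1],[-0.07,-0.3,-0.1],[-0.07,-0.3,-0.1]], dr=[[0,0,-1],[0,0,-1],[0,0,-1],[0,0,-1],[0,0,-1],[0,0,-1]], jaw=[0.75,0.75,0.75,0.75,0.75,0.75])

```text
time: 14.98
tool_pos: [0.437, -0.1435, 0.1182]
tool_rot: [-3.14, -0.003, 1.95]
contact_force: [0.4, 0.1, -0.3]
opening: 0.0685
grip_force: 0.0
```

```bash
python3 - <<'E'
from h import *
c,im=shot("wrist","w7.png"); print(pieces(c,im,.024,"white",.2,2)); print(pieces(c,im,.032,"white",.2,2));print(proj(c,[.4393,-.1445,.024]))
c2,t=shot("top","t7.png");print(pieces(c2,t,.024,"white",.7,1.5)); 
go(.4393,-.1445,.10,101.7)
cv2.imwrite("pics/v7.png",cv2.resize(np.hstack([im,t]),(800,300))[:,:,::-1])
E
```

```text
[[ 446.2 -158.5   29.8   27.    12.1]
 [ 547.1 -117.9   37.6   36.5   21.8]
 [ 299.9 -211.1  115.2   28.7   61.9]
 [ 634.7  -32.3   57.2   35.    88.8]]
[[ 445.  -155.5   28.8   26.2   12.1]
 [ 542.7 -116.3   36.4   35.3   21.8]
 [ 303.3 -206.5  111.6   27.8   61.9]
 [ 627.5  -33.4   55.4   33.9   88.8]]
[252.60122171 189.86417207]
[[ 345.3 -235.4   86.8   20.7  152.2]
 [ 647.8 -120.2  101.7   20.9  179.1]
 [ 766.5  260.2   78.7   58.2  106.3]]
delta [ 0.002 -0.002 -0.05 ] dyaw -0.353
```

View pics/v7.png

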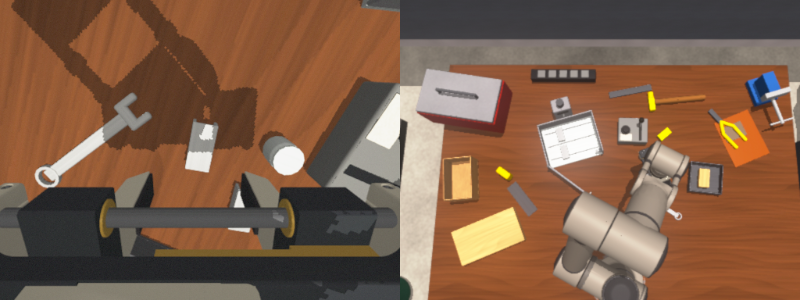

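Channel A is between the fingers at half-scale (202,145). The wrench, tin and C are clear of the finger paths. The top view shows B and D lying on the bed.

>>> apply_moves(delta_pos=[[0,0,-0.05],[0,0,-0.05],[0,0,-0.1],[0,0,-0.2],[0.002,-0.002,-0.28],[0.002,-0.002,-0.28],[0.002,-0.002,-0.28],[0.002,-0.002,-0.28]], dr=[[0,0,-0.35],[0,0,-0.35],[0,0,-0.35],[0,0,-0.35],[0,0,-0.35],[0,0,-0.35],[0,0,-0.35],[0,0,-0.35]], jaw=[0.6,0.6,0.6,0.6,0.6,0.2,0.2,0.2])

```text
time: 15.75
tool_pos: [0.4401, -0.1456, 0.0088]
tool_rot: [3.139, 0.002, 1.773]
contact_force: [0.6, -0.3, 0.0]
opening: 0.0397
grip_force: 0.0
```

>>> apply_moves(delta_pos=[[0,0,0],[0,0,0],[0,0,0],[0,0,0.1],[0,0,0.2],[0,0,0.3],[0,0,0.38],[0,0,0.38]], dr=[[0,0,0],[0,0,0],[0,0,0],[0,0,0],[0,0,0],[0,0,0],[0,0,0],[0,0,0]], jaw=[0.2,0.2,0.2,0.2,0.2,0.2,0.2,0.2])

```text
time: 16.42
tool_pos: [0.4417, -0.1473, 0.1662]
tool_rot: [3.131, 0.009, 1.771]
contact_force: [1.4, -0.4, -1.4]
opening: 0.0296
grip_force: 25.0
```

```bash
python3 - <<'E'
from h import *
x,y=G(.042,-.045); go(x,y,.16,15.8)
c2,t=shot("top","t8.png");print(pieces(c2,t,.024,"white",.7,1.5)); 
E
```

```text
delta [ 0.515  0.806 -0.015] dyaw -2.99
[[ 195.8  -96.4   85.9   39.9   55.1]
 [ 313.7 -241.3  126.7   55.4    7.6]
 [ 492.3 -307.2   91.6   19.6  152.2]
 [ 563.2 -174.1   94.1   20.   153.1]
 [ 647.8 -118.5  101.8   24.4  179.1]
 [ 766.4  260.3   79.    58.2  106.3]]
```

>>> apply_moves(delta_pos=[[0.11,0.26,0],[0.11,0.26,0],[0.11,0.26,0],[0.11,0.26,0],[0.11,0.26,0],[0.11,0.26,0]], dr=[[0,0,-1],[0,0,-1],[0,0,-1],[0,0,-1],[0,0,-1],[0,0,-1]], jaw=[0.2,0.2,0.2,0.2,0.2,0.2])

```text
time: 16.97
tool_pos: [0.4819, -0.0407, 0.1581]
tool_rot: [-3.14, 0.0, 1.27]
contact_force: [-0.4, -0.7, -0.4]
opening: 0.0298
grip_force: 25.0
```

>>> apply_moves(delta_pos=[[0.11,0.26,0],[0.11,0.26,0],[0.11,0.26,0],[0.11,0.26,0],[0.11,0.26,0],[0.11,0.26,0]], dr=[[0,0,-1],[0,0,-1],[0,0,-1],[0,0,-1],[0,0,-1],[0,0,-1]], jaw=[0.2,0.2,0.2,0.2,0.2,0.2])

```text
time: 17.47
tool_pos: [0.5259, 0.0626, 0.1581]
tool_rot: [-3.141, 0.001, 0.772]
contact_force: [-0.3, -0.1, -0.5]
opening: 0.0296
grip_force: 25.0
```

>>> apply_moves(delta_pos=[[0.1,0.23,0],[0.1,0.23,0],[0.1,0.23,0],[0.1,0.23,0],[0.1,0.23,0],[0.1,0.23,0]], dr=[[0,0,-0.99],[0,0,-0.99],[0,0,-0.99],[0,0,-0.99],[0,0,-0.99],[0,0,-0.99]], jaw=[0.2,0.2,0.2,0.2,0.2,0.2])

```text
time: 17.97
tool_pos: [0.5659, 0.1535, 0.1583]
tool_rot: [3.141, 0.001, 0.28]
contact_force: [-0.1, 0.0, 0.4]
opening: 0.03
grip_force: 25.0
```

```bash
python3 - <<'E'
from h import *
c,im=shot("wrist","w9.png"); s=telemetry.observe(); print(s["opening"],s["grip_force"])
x,y=G(-.038,-.045); go(x,y,.0175,15.8)
E
```

```text
0.02986297701024481 24.99994397163391
delta [ 0.012  0.    -0.352] dyaw -0.008
```

View pics/w9.png

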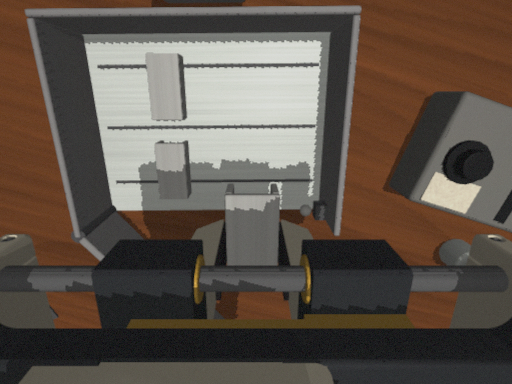

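B and D are flat on the bed at pixels (172,168) and (165,85). I'll check B's margin to the front edge before placing A.

```bash
python3 - <<'E'
from h import *
# wrist cam pose from measured tool pose at w9 (arm is still)
c=cam("wrist"); th=np.radians(15.8); Rg=np.array([[np.cos(th),np.sin(th)],[-np.sin(th),np.cos(th)]])
g=lambda uv,z:(Rg@(ray(c,uv,z)[:2]-[.595,.207])*1000).round(1)
for n,uv,z in [("Bfront bottom",(173,199),.008),("B top FL",(158,181),.032),("B top BL",(157,142),.032),("B top BR",(187,141),.032),("D top",(147,54),.032),("D top",(181,54),.032),("Dbot",(167,120),.008),("bed FL",(118,214),.008),("bed FR",(316,212),.008),("bed BL",(87,42),.008),("bed BR",(322,40),.008)]: print(n,g(uv,z))
E
```

```text
Bfront bottom [-74.8  47.1]
B top FL [-45.8  54. ]
B top BL [-5.3 51.1]
B top BR [-4.1 21.3]
D top [74.7 52.4]
D top [74.9 21.5]
Dbot [13.9 46.3]
bed FL [-93.8 112.8]
bed FR [ -90.3 -118.2]
bed BL [ 87.9 117.5]
bed BR [  90.6 -110.7]
```

Margins are fine: B's front is at about x_g -70, against the bed edge at -95. Placing A now.

>>> apply_moves(delta_pos=[[0.012,0,-0.1],[0.012,0,-0.2],[0.012,0,-0.28],[0.012,0,-0.33],[0.012,0,-0.35],[0.012,0,-0.35],[0.012,0,-0.35],[0.012,0,-0.35]], dr=[[0,0,0],[0,0,0],[0,0,0],[0,0,0],[0,0,0],[0,0,0],[0,0,0],[0,0,0]], jaw=[0.2,0.2,0.2,0.2,0.2,0.2,0.5,0.5])

```text
time: 18.68
tool_pos: [0.572, 0.1538, 0.0199]
tool_rot: [3.141, -0.002, 0.276]
contact_force: [0.1, -0.7, 0.7]
opening: 0.039
grip_force: 0.0
```

>>> apply_moves(delta_pos=[[0,0,0.1],[0,0,0.2],[0,0,0.3],[0,0,0.35],[-0.04,-0.3,0.35],[-0.04,-0.3,0.35],[-0.04,-0.3,0.35],[-0.04,-0.3,0.35]], dr=[[0,0,0],[0,0,0],[0,0,0],[0,0,0],[0,0,0.95],[0,0,0.95],[0,0,0.95],[0,0,0.95]], jaw=[0.5,0.5,0.5,0.55,0.65,0.65,0.65,0.65])

```text
time: 19.35
tool_pos: [0.5549, 0.029, 0.1602]
tool_rot: [3.139, 0.0, 0.752]
contact_force: [0.0, 0.1, 0.7]
opening: 0.0594
grip_force: 0.0
```

>>> apply_moves(delta_pos=[[-0.04,-0.3,0],[-0.04,-0.3,0],[-0.04,-0.3,0],[-0.04,-0.3,0],[-0.04,-0.3,0],[-0.04,-0.3,0]], dr=[[0,0,1],[0,0,1],[0,0,1],[0,0,1],[0,0,1],[0,0,1]], jaw=[0.65,0.65,0.65,0.65,0.65,0.65])

```text
time: 19.85
tool_pos: [0.5393, -0.0871, 0.1599]
tool_rot: [3.139, -0.0, 1.248]
contact_force: [-0.3, 0.7, -0.0]
opening: 0.0596
grip_force: 0.0
```

```bash
python3 - <<'E'
from h import *
c2,t=shot("top","t10.png");print(pieces(c2,t,.024,"white",.7,1.5)); c,im=shot("wrist","w10.png"); print(pieces(c,im,.024,"white",.2,2))
go(.5252,-.2062,.10,101.8)
E
```

```text
[[ 317.1  -59.2   86.8   39.3   72.1]
 [ 304.6 -206.5  159.8   29.8   55.2]
 [ 498.8 -191.9  122.3   42.7  142.3]
 [ 650.5 -224.5   91.    19.6  163.1]
 [ 645.8  -36.   112.1   55.9  179.9]
 [ 766.5  260.3   78.5   58.2  106.3]]
[[ 526.9 -189.5   30.4   30.2   99.7]
 [ 532.4 -124.9   33.6   31.6    9. ]
 [ 646.4  -52.1  100.6   94.7  178. ]]
delta [-0.035 -0.301 -0.149] dyaw 1.059
```

>>> apply_moves(delta_pos=[[-0.035,-0.3,0],[-0.035,-0.3,0],[-0.035,-0.3,0],[-0.035,-0.3,0],[-0.035,-0.3,-0.1],[-0.035,-0.3,-0.15],[-0.035,-0.3,-0.15]], dr=[[0,0,1],[0,0,1],[0,0,1],[0,0,1],[0,0,1],[0,0,1],[0,0,1]], jaw=[0.65,0.65,0.65,0.65,0.65,0.65,0.65])

```text
time: 20.53
tool_pos: [0.5228, -0.204, 0.0949]
tool_rot: [-3.136, -0.005, 1.748]
contact_force: [-0.4, 0.5, 1.1]
opening: 0.0595
grip_force: 0.0
```

```bash
python3 - <<'E'
from h import *
c,im=shot("wrist","w11.png"); print(pieces(c,im,.024,"white",.1,2)); print(proj(c,[.5252,-.2062,.024]))
go(.5252,-.2062,.008,101.8)
cv2.imwrite("pics/v11.png",cv2.resize(im,(400,300))[:,:,::-1])
E
```

```text
[[ 533.1 -223.8   29.1   19.    10.4]
 [ 327.2 -191.1   74.9   15.2   57.4]
 [ 370.4 -139.9   27.    16.6   59.2]
 [ 538.9 -113.    37.7   36.3  128.6]]
[253.2623145  199.94710663]
delta [ 0.003 -0.004 -0.223] dyaw 0.057
```

View pics/v11.png

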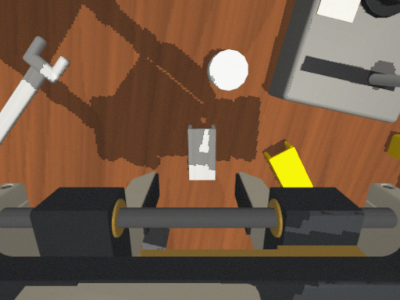

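Channel C is centred between the fingers at (202,150). The tin and the yellow look-alike (290,165) are clear.

>>> apply_moves(delta_pos=[[0.003,-0.004,-0.1],[0.003,-0.004,-0.2],[0.003,-0.004,-0.225],[0.003,-0.004,-0.225],[0.003,-0.004,-0.225],[0.003,-0.004,-0.225],[0.003,-0.004,-0.225],[0.003,-0.004,-0.225]], dr=[[0,0,0.06],[0,0,0.06],[0,0,0.06],[0,0,0.06],[0,0,0.06],[0,0,0.06],[0,0,0.06],[0,0,0.06]], jaw=[0.65,0.65,0.65,0.2,0.2,0.2,0.2,0.2])

```text
time: 21.25
tool_pos: [0.5276, -0.2078, 0.0108]
tool_rot: [3.139, 0.002, 1.779]
contact_force: [1.1, 0.2, 0.2]
opening: 0.0304
grip_force: 0.4
```

>>> apply_moves(delta_pos=[[0,0,0],[0,0,0],[0,0,0.1],[0,0,0.2],[0,0,0.3],[0,0,0.38],[0,0,0.38],[0,0,0.38]], dr=[[0,0,0],[0,0,0],[0,0,0],[0,0,0],[0,0,0],[0,0,0],[0,0,0],[0,0,0]], jaw=[0.2,0.2,0.2,0.2,0.2,0.2,0.2,0.2])

```text
time: 21.92
tool_pos: [0.5273, -0.2078, 0.1634]
tool_rot: [3.137, 0.004, 1.778]
contact_force: [0.2, 0.0, -1.7]
opening: 0.0301
grip_force: 25.0
```

```bash
python3 - <<'E'
from h import *
x,y=G(.042,-.045); go(x,y,.16,195.8)
E
```

```text
delta [ 0.301  0.957 -0.008] dyaw 3.278
```

>>> apply_moves(delta_pos=[[0.06,0.27,0],[0.06,0.27,0],[0.06,0.27,0],[0.06,0.27,0],[0.06,0.27,0],[0.06,0.27,0]], dr=[[0,0,0.9],[0,0,0.9],[0,0,0.9],[0,0,0.9],[0,0,0.9],[0,0,0.9]], jaw=[0.2,0.2,0.2,0.2,0.2,0.2])

```text
time: 22.42
tool_pos: [0.5497, -0.099, 0.1595]
tool_rot: [-3.14, -0.002, 2.227]
contact_force: [-0.2, 0.2, -0.9]
opening: 0.03
grip_force: 25.0
```

>>> apply_moves(delta_pos=[[0.08,0.27,0],[0.08,0.27,0],[0.08,0.27,0],[0.08,0.27,0],[0.08,0.27,0],[0.08,0.27,0]], dr=[[0,0,0.9],[0,0,0.9],[0,0,0.9],[0,0,0.9],[0,0,0.9],[0,0,0.9]], jaw=[0.2,0.2,0.2,0.2,0.2,0.2])

```text
time: 22.92
tool_pos: [0.582, 0.0078, 0.16]
tool_rot: [-3.141, -0.001, 2.674]
contact_force: [-0.3, -0.7, -0.7]
opening: 0.0296
grip_force: 25.0
```

>>> apply_moves(delta_pos=[[0.08,0.25,0],[0.08,0.25,0],[0.08,0.25,0],[0.08,0.25,0],[0.08,0.25,0],[0.08,0.25,0]], dr=[[0,0,0.9],[0,0,0.9],[0,0,0.9],[0,0,0.9],[0,0,0.9],[0,0,0.9]], jaw=[0.2,0.2,0.2,0.2,0.2,0.2])

```text
time: 23.42
tool_pos: [0.6143, 0.1072, 0.1603]
tool_rot: [-3.141, -0.001, 3.122]
contact_force: [0.5, -0.3, -0.2]
opening: 0.0299
grip_force: 25.0
```

>>> apply_moves(delta_pos=[[0.08,0.165,0],[0.08,0.165,0],[0.08,0.165,0],[0.08,0.165,0],[0.08,0.165,0],[0.08,0.165,0]], dr=[[0,0,0.58],[0,0,0.58],[0,0,0.58],[0,0,0.58],[0,0,0.58],[0,0,0.58]], jaw=[0.2,0.2,0.2,0.2,0.2,0.2])

```text
time: 23.92
tool_pos: [0.6462, 0.1729, 0.1607]
tool_rot: [-3.141, -0.001, -2.87]
contact_force: [0.2, 0.6, -0.3]
opening: 0.0299
grip_force: 25.0
```

```bash
python3 - <<'E'
from h import *
c,im=shot("wrist","w12.png"); s=telemetry.observe(); print(s["opening"],s["grip_force"])
x,y=G(.042,-.045); go(x,y,.019,195.8)
E
```

```text
0.02973035908671171 24.99987691640854
delta [ 0.003  0.005 -0.355] dyaw 0.007
```

>>> apply_moves(delta_pos=[[0.003,0.005,-0.1],[0.003,0.005,-0.2],[0.003,0.005,-0.28],[0.003,0.005,-0.33],[0.003,0.005,-0.353],[0.003,0.005,-0.353],[0.003,0.005,-0.353],[0.003,0.005,-0.353]], dr=[[0,0,0],[0,0,0],[0,0,0],[0,0,0],[0,0,0],[0,0,0],[0,0,0],[0,0,0]], jaw=[0.2,0.2,0.2,0.2,0.2,0.2,0.5,0.5])

```text
time: 24.63
tool_pos: [0.6484, 0.1762, 0.0207]
tool_rot: [-3.141, 0.002, -2.866]
contact_force: [-0.1, 1.0, 0.2]
opening: 0.039
grip_force: 0.0
```

>>> apply_moves(delta_pos=[[0,0,0.1],[0,0,0.2],[0,0,0.3],[0,0,0.35],[-0.3,-0.4,0.35],[-0.3,-0.4,0.35],[-0.3,-0.4,0.35],[-0.3,-0.4,0.35]], dr=[[0,0,0],[0,0,0],[0,0,0],[0,0,0],[0,0,0],[0,0,0],[0,0,0],[0,0,0]], jaw=[0.5,0.5,0.5,0.3,0.05,0,0,0])

```text
time: 25.3
tool_pos: [0.5465, 0.0422, 0.1607]
tool_rot: [-3.141, 0.002, -2.865]
contact_force: [-0.1, -0.9, 0.3]
opening: 0.0171
grip_force: 0.0
```

```bash
cat >> h.py <<'E'
H=np.array([.4710,.2965])
def door(a,L=.165,clr=0):
    th=np.radians(-74.2)-a; d=np.array([np.cos(th),np.sin(th)]); n=np.array([-d[1],d[0]])
    s=.004+.0095*abs(np.cos(a))+.019*abs(np.sin(a))
    return H+L*d-(s+clr)*n
E
python3 - <<'E'
from h import *
s=telemetry.observe(); p=np.array(s["tool_pos"]); print(p)
for a in [1.0,.9,.75,.6,.45,.3,.2,.1,.05,0]: print(a,door(a).round(4),((np.append(door(a),.035)-p)/.4).round(3))
q=door(.9,clr=.03); go(q[0],q[1],.16,195.8)
c2,t=shot("top","t13.png"); cv2.imwrite("pics/v13.png",cv2.resize(t[110:270,150:400],(750,480),interpolation=cv2.INTER_CUBIC)[:,:,::-1])
E
```

```text
[0.54652554 0.04215473 0.16067914]
1.0 [0.3429 0.1896] [-0.509  0.369 -0.314]
0.9 [0.3544 0.1771] [-0.48   0.337 -0.314]
0.75 [0.3744 0.1606] [-0.43   0.296 -0.314]
0.6 [0.397  0.1473] [-0.374  0.263 -0.314]
0.45 [0.4219 0.1376] [-0.312  0.239 -0.314]
0.3 [0.4483 0.132 ] [-0.246  0.225 -0.314]
0.2 [0.4665 0.1307] [-0.2    0.221 -0.314]
0.1 [0.4847 0.1314] [-0.154  0.223 -0.314]
0.05 [0.4939 0.1325] [-0.132  0.226 -0.314]
0 [0.5029 0.1341] [-0.109  0.23  -0.314]
delta [-0.541  0.381 -0.002] dyaw -0.002
```

View pics/v13.png

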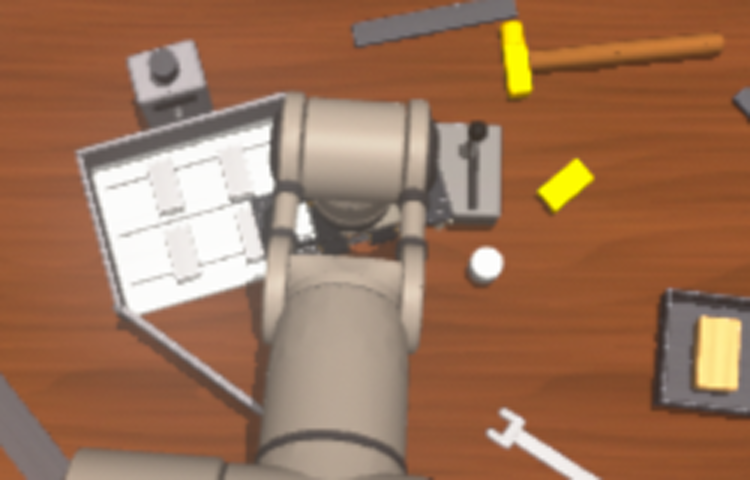

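The four channels lie in a 2x2 on the bed, the offcut is in the tray and the door is still open. I'll go round to the outer side of the door.

>>> apply_moves(delta_pos=[[-0.54,0.385,0],[-0.54,0.385,0],[-0.54,0.385,0],[-0.54,0.385,0],[-0.54,0.385,0],[-0.54,0.385,0],[-0.54,0.385,0],[-0.54,0.385,0]], dr=[[0,0,0],[0,0,0],[0,0,0],[0,0,0],[0,0,0],[0,0,0],[0,0,0],[0,0,0]], jaw=[0,0,0,0,0,0,0,0])

```text
time: 26.02
tool_pos: [0.3291, 0.1987, 0.1605]
tool_rot: [3.141, 0.001, -2.862]
contact_force: [-0.7, -0.0, -0.5]
opening: 0.0004
grip_force: 0.0
```

>>> apply_moves(delta_pos=[[0,0,-0.1],[0,0,-0.2],[0,0,-0.28],[0,0,-0.31],[0,0,-0.31]], dr=[[0,0,0],[0,0,0],[0,0,0],[0,0,0],[0,0,0]], jaw=[0,0,0,0,0])

```text
time: 26.43
tool_pos: [0.3313, 0.1964, 0.0336]
tool_rot: [-3.141, -0.004, -2.866]
contact_force: [-0.8, -0.5, 0.5]
opening: 0.0003
grip_force: 0.0
```

```bash
python3 - <<'E'
from h import *
s=telemetry.observe(); p=np.array(s["tool_pos"]); print(p)
for a in [1.0,.9,.75,.6,.45,.35,.25,.15,.1,.05,0]: print(a,((np.append(door(a),.035)-p)/.4).round(3))
c,im=shot("wrist","w14.png")
E
```

```text
[0.33131114 0.19640079 0.03361709]
1.0 [ 0.029 -0.017  0.003]
0.9 [ 0.058 -0.048  0.003]
0.75 [ 0.108 -0.089  0.003]
0.6 [ 0.164 -0.123  0.003]
0.45 [ 0.226 -0.147  0.003]
0.35 [ 0.27  -0.158  0.003]
0.25 [ 0.315 -0.163  0.003]
0.15 [ 0.361 -0.164  0.003]
0.1 [ 0.384 -0.163  0.003]
0.05 [ 0.406 -0.16   0.003]
0 [ 0.429 -0.156  0.003]
```

View pics/w14.png

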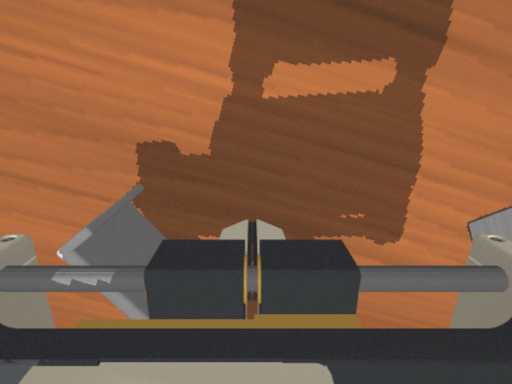

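The closed fingers stand outside the door; its lip is visible at left (100,230). I'll push along the arc.

>>> apply_moves(delta_pos=[[0.03,-0.02,0],[0.058,-0.048,0],[0.085,-0.07,0],[0.108,-0.089,0],[0.136,-0.107,0],[0.164,-0.123,0],[0.195,-0.136,0],[0.226,-0.147,0]], dr=[[0,0,0],[0,0,0],[0,0,0],[0,0,0],[0,0,0],[0,0,0],[0,0,0],[0,0,0]], jaw=[0,0,0,0,0,0,0,0])

```text
time: 27.15
tool_pos: [0.4234, 0.1379, 0.0361]
tool_rot: [-3.142, 0.001, -2.865]
contact_force: [0.2, 0.7, -0.1]
opening: 0.0004
grip_force: 0.2
```

>>> apply_moves(delta_pos=[[0.022,-0.006,0],[0.044,-0.011,0],[0.067,-0.014,0],[0.089,-0.016,0],[0.112,-0.017,0],[0.135,-0.017,0],[0.15,-0.016,0],[0.158,-0.016,0]], dr=[[0,0,0],[0,0,0],[0,0,0],[0,0,0],[0,0,0],[0,0,0],[0,0,0],[0,0,0]], jaw=[0,0,0,0,0,0,0,0])

```text
time: 27.82
tool_pos: [0.4863, 0.1323, 0.0355]
tool_rot: [-3.142, 0.001, -2.865]
contact_force: [0.8, 0.4, -1.2]
opening: 0.0005
grip_force: 0.0
```

```bash
python3 - <<'E'
from h import *
s=telemetry.observe(); p=np.array(s["tool_pos"]); print(p,s["contact_force"])
for a in [.1,.05,.02,0,-.02,-.04]: print(a,((np.append(door(a),.035)-p)/.4).round(3))
c,im=shot("wrist","w15.png"); c2,t=shot("top","t15.png")
x=cv2.resize(t[120:250,150:280],(384,384),interpolation=cv2.INTER_CUBIC)
cv2.imwrite("pics/v15.png",cv2.resize(np.hstack([im,x]),(800,343))[:,:,::-1])
E
```

```text
[0.48628673 0.13234256 0.03553693] [ 0.81903046  0.44751281 -1.16292496]
0.1 [-0.004 -0.002 -0.001]
0.05 [ 0.019  0.    -0.001]
0.02 [ 0.033  0.003 -0.001]
0 [ 0.042  0.004 -0.001]
-0.02 [ 0.049  0.006 -0.001]
-0.04 [ 0.056  0.007 -0.001]
```

View pics/v15.png

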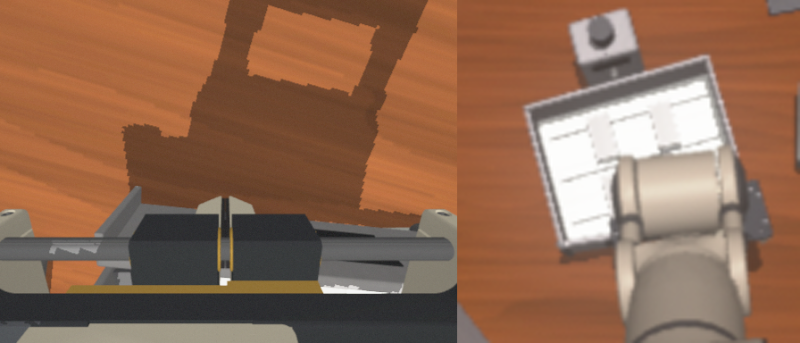

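The door has swung along with the fingers and is nearly shut. I'll continue in small steps.

>>> apply_moves(delta_pos=[[0.005,0.001,0],[0.01,0.001,0],[0.015,0.002,0],[0.02,0.003,0],[0.025,0.004,0],[0.025,0.004,0]], dr=[[0,0,0],[0,0,0],[0,0,0],[0,0,0],[0,0,0],[0,0,0]], jaw=[0,0,0,0,0,0])

```text
time: 28.42
tool_pos: [0.4957, 0.1339, 0.0356]
tool_rot: [-3.142, 0.001, -2.865]
contact_force: [-0.4, 0.1, 0.6]
opening: 0.0003
grip_force: 0.0
```

>>> apply_moves(delta_pos=[[0.003,0.001,0],[0.006,0.001,0],[0.009,0.002,0],[0.012,0.003,0],[0.012,0.003,0]], dr=[[0,0,0],[0,0,0],[0,0,0],[0,0,0],[0,0,0]], jaw=[0,0,0,0,0])

```text
time: 28.83
tool_pos: [0.4994, 0.1347, 0.0355]
tool_rot: [3.142, -0.002, -2.865]
contact_force: [-2.1, -2.3, 2.6]
opening: 0.0006
grip_force: 1.8
```

>>> apply_moves(delta_pos=[[0.003,0.001,0],[0.006,0.001,0],[0.009,0.002,0],[0.012,0.003,0],[0.012,0.003,0]], dr=[[0,0,0],[0,0,0],[0,0,0],[0,0,0],[0,0,0]], jaw=[0,0,0,0,0])

```text
time: 29.25
tool_pos: [0.5058, 0.1365, 0.0357]
tool_rot: [-3.142, 0.002, -2.865]
contact_force: [-0.3, 0.6, -0.4]
opening: 0.0006
grip_force: 0.0
```

>>> apply_moves(delta_pos=[[0.003,0.001,0],[0.006,0.001,0],[0.008,0.002,0],[0.008,0.002,0]], dr=[[0,0,0],[0,0,0],[0,0,0],[0,0,0]], jaw=[0,0,0,0])

```text
time: 29.58
tool_pos: [0.5083, 0.1371, 0.0355]
tool_rot: [3.142, 0.0, -2.865]
contact_force: [-1.1, 1.1, -0.5]
opening: 0.0003
grip_force: 0.0
```

>>> apply_moves(delta_pos=[[0.003,0.001,0],[0.006,0.002,0],[0.009,0.003,0],[0.009,0.003,0]], dr=[[0,0,0],[0,0,0],[0,0,0],[0,0,0]], jaw=[0,0,0,0])

```text
time: 29.92
tool_pos: [0.5083, 0.1373, 0.0352]
tool_rot: [3.141, -0.008, -2.864]
contact_force: [-10.7, -6.2, 8.3]
opening: 0.0006
grip_force: 5.9
```

The fingers meet a firm stop: about 12 N with no further travel, after the catch gave way. I'll back off and check.

>>> apply_moves(delta_pos=[[-0.08,-0.025,0],[-0.16,-0.05,0],[-0.16,-0.05,0.1],[-0.16,-0.05,0.2],[-0.16,-0.05,0.3],[-0.16,-0.4,0.33],[-0.16,-0.5,0.33],[-0.16,-0.5,0.33]], dr=[[0,0,0],[0,0,0],[0,0,0],[0,0,0],[0,0,0],[0,0,0],[0,0,0],[0,0,0]], jaw=[0,0,0,0,0,0,0,0])

```text
time: 30.58
tool_pos: [0.448, -0.0073, 0.1654]
tool_rot: [-3.14, 0.003, -2.862]
contact_force: [1.7, -0.6, 0.2]
opening: 0.0002
grip_force: 0.0
```

```bash
python3 - <<'E'
from h import *
s=telemetry.observe(); print(s["tool_pos"])
c2,t=shot("top","t16.png")
x=cv2.resize(t[125:250,160:350],(760,500),interpolation=cv2.INTER_CUBIC)
cv2.imwrite("pics/v16.png",x[:,:,::-1])
go(.637,-.0355,.16,195.8)
E
```

```text
[ 0.44795131 -0.0073014   0.16542086]
delta [ 0.471 -0.052 -0.014] dyaw 0.003
```

View pics/v16.png

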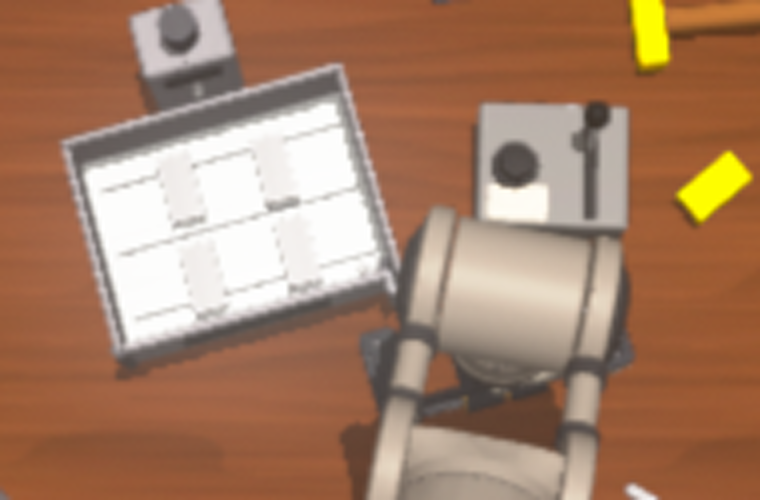

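The guard door is shut flush with the bed front (crop line from (120,355) to (390,290)). All four channels lie flat inside, and the button is at (515,163). I have now used up my picture views, so I'll finish by numbers.

>>> apply_moves(delta_pos=[[0.47,-0.068,0],[0.47,-0.068,0],[0.47,-0.068,0],[0.47,-0.068,0],[0.47,-0.068,0],[0.47,-0.068,-0.1],[0.47,-0.068,-0.19],[0.47,-0.068,-0.19]], dr=[[0,0,0],[0,0,0],[0,0,0],[0,0,0],[0,0,0],[0,0,0],[0,0,0],[0,0,0]], jaw=[0,0,0,0,0,0,0,0])

```text
time: 31.3
tool_pos: [0.6313, -0.0329, 0.0804]
tool_rot: [3.135, -0.012, -2.865]
contact_force: [-1.8, 0.5, -1.7]
opening: 0.0001
grip_force: 0.0
```

```bash
python3 - <<'E'
from h import *
go(.637,-.0345,.070,195.8); go(.637,-.0345,.060,195.8)
E
```

```text
delta [ 0.014 -0.004 -0.026] dyaw -0.002
delta [ 0.014 -0.004 -0.051] dyaw -0.002
```

>>> apply_moves(delta_pos=[[0,0,0],[0,0,-0.02],[0,0,-0.03],[0,0,-0.04],[0,0,-0.05],[0,0,-0.05]], dr=[[0,0,0],[0,0,0],[0,0,0],[0,0,0],[0,0,0],[0,0,0]], jaw=[0,0,0,0,0,0])

```text
time: 31.8
tool_pos: [0.6356, -0.0337, 0.0683]
tool_rot: [-3.142, 0.0, -2.865]
contact_force: [0.7, 0.1, 1.4]
opening: 0.0005
grip_force: 0.4
```

>>> apply_moves(delta_pos=[[0.004,-0.002,-0.005],[0.004,-0.002,-0.01],[0.004,-0.002,-0.015],[0.004,-0.002,-0.02],[0.004,-0.002,-0.024],[0.004,-0.002,-0.024]], dr=[[0,0,0],[0,0,0],[0,0,0],[0,0,0],[0,0,0],[0,0,0]], jaw=[0,0,0,0,0,0])

```text
time: 32.3
tool_pos: [0.6376, -0.0345, 0.0601]
tool_rot: [-3.141, 0.001, -2.865]
contact_force: [-3.1, 1.1, 11.2]
opening: 0.0005
grip_force: 5.4
```

>>> apply_moves(delta_pos=[[0,0,0.08],[0,0,0.16],[0,0,0.24],[-0.1,0,0.24],[-0.2,-0.16,0.24],[-0.22,-0.165,0.24],[-0.22,-0.165,0.24],[-0.22,-0.165,0.24]], dr=[[0,0,0],[0,0,0],[0,0,0],[0,0,0],[0,0,0],[0,0,0],[0,0,0],[0,0,0]], jaw=[0,0,0,0,0,0,0,0])

```text
time: 32.97
tool_pos: [0.5483, -0.102, 0.1547]
tool_rot: [3.142, 0.0, -2.868]
contact_force: [0.5, 0.9, 0.0]
opening: 0.0005
grip_force: 0.0
```

```bash
cat >> h.py <<'E'
def lever(fn):
    c,im=shot("scene",fn); g=im.max(2)
    for n,p in [("up",(.671,-.101,.103)),("down",(.622,-.101,.095))]:
        u,v=proj(c,p).round().astype(int); print(n,(u,v),"median",np.median(g[v-2:v+3,u-2:u+3]))
    a=(g<60).astype(np.uint8)[190:260,180:250]
    n,_,st,ce=cv2.connectedComponentsWithStats(a)
    for i in range(1,n):
        if st[i,4]>12: print("dark",(ce[i]+[180,190]).round(1),st[i,4])
E
python3 - <<'E'
from h import *
lever("s17.png")
c=cam("scene"); a=cv2.imread("pics/scene0.png").max(2)
for p in [(.671,-.101,.103),(.622,-.101,.095)]:
    u,v=proj(c,p).round().astype(int); print("start",(u,v),np.median(a[v-2:v+3,u-2:u+3]))
print(telemetry.observe()["tool_pos"]); go(.572,-.101,.085,195.8)
E
```

```text
up (np.int64(203), np.int64(233)) median 158.0
down (np.int64(201), np.int64(220)) median 49.0
dark [202.6 221.2] 48
dark [225.4 229.5] 115
dark [204.5 240.9] 14
start (np.int64(203), np.int64(233)) 47.0
start (np.int64(201), np.int64(220)) 137.0
[ 0.54924301 -0.10102826  0.15465188]
delta [ 0.057  0.    -0.174] dyaw 0.001
```

The lever has dropped: the dark ball is now at its lowered position, pixel (202,221). I'll push it back up from the -x side.

>>> apply_moves(delta_pos=[[0.02,0,-0.08],[0.02,0,-0.15],[0.02,0,-0.175],[0.05,0,-0.175],[0.08,0,-0.175],[0.11,0,-0.175],[0.13,0,-0.175],[0.15,0,-0.175]], dr=[[0,0,0],[0,0,0],[0,0,0],[0,0,0],[0,0,0],[0,0,0],[0,0,0],[0,0,0]], jaw=[0,0,0,0,0,0,0,0])

```text
time: 33.68
tool_pos: [0.6099, -0.0998, 0.0847]
tool_rot: [3.141, -0.001, -2.863]
contact_force: [-1.9, -1.0, 1.1]
opening: 0.0003
grip_force: 0.6
```

>>> apply_moves(delta_pos=[[0.02,0,0],[0.04,0,0],[0.06,0,0],[0.075,0,0],[0.085,0,0],[0.085,0,0]], dr=[[0,0,0],[0,0,0],[0,0,0],[0,0,0],[0,0,0],[0,0,0]], jaw=[0,0,0,0,0,0])

```text
time: 34.18
tool_pos: [0.644, -0.1001, 0.0846]
tool_rot: [-3.141, 0.0, -2.864]
contact_force: [-0.8, -0.0, -0.4]
opening: 0.0004
grip_force: 0.0
```

```bash
python3 - <<'E'
from h import *
lever("s18.png")
E
```

```text
up (np.int64(203), np.int64(233)) median 39.0
down (np.int64(201), np.int64(220)) median 75.0
dark [203.2 192. ] 28
dark [210. 205.] 538
dark [209.8 222.5] 29
dark [198.4 227. ] 30
dark [225.3 229.4] 124
dark [202.8 233.8] 50
dark [204.7 241.1] 18
```

Ball is back up at pixel (203,234). Retreat and verify everything.

>>> apply_moves(delta_pos=[[-0.05,0,0],[-0.12,0,0],[-0.2,0,0],[-0.25,0,0.1],[-0.35,0,0.2],[-0.45,0,0.25],[-0.5,0,0.3],[-0.5,0,0.3]], dr=[[0,0,0],[0,0,0],[0,0,0],[0,0,0],[0,0,0],[0,0,0],[0,0,0],[0,0,0]], jaw=[0,0,0,0,0,0,0,0])

```text
time: 34.9
tool_pos: [0.4401, -0.1003, 0.2084]
tool_rot: [-3.139, 0.002, -2.865]
contact_force: [1.0, 0.3, 0.8]
opening: 0.0006
grip_force: 0.0
```

```bash
python3 - <<'E'
from h import *
lever("s19.png")
c,t=shot("top","t19.png"); a=cv2.imread("pics/t16.png")[:,:,::-1]
d=np.abs(t.astype(int)-a)[130:222,165:262].max(2); print("station diff vs door-shut view: px>40:",(d>40).sum())
w=pieces(c,t,.034,"wood",.6,1.6); print("offcut",[r for r in w if abs(r[0]-431)<40 and abs(r[1]+381)<40])
# the four channels: mean contrast of web vs bed at expected places
for p in [(42,45),(-38,45),(42,-45),(-38,-45)]:
    x,y=G(p[0]/1e3,p[1]/1e3); u,v=proj(c,(x,y,.032)).round().astype(int); print(p,t[v-1:v+2,u-1:u+2].mean(axis=(0,1)).round())
u,v=proj(c,[*G(-.05,0),.008]).round().astype(int); print("bare",t[v-1:v+2,u-1:u+2].mean(axis=(0,1)).round())
print(telemetry.observe()["time"])
E
```

```text
up (np.int64(203), np.int64(233)) median 46.0
down (np.int64(201), np.int64(220)) median 137.0
dark [203.3 230.3] 73
dark [225.4 229.5] 116
dark [204.7 241.1] 18
station diff vs door-shut view: px>40: 172
offcut [array([ 432.5, -376.7,   84.6,   49.3,  174.2])]
(42, 45) [241. 237. 234.]
(-38, 45) [241. 237. 235.]
(42, -45) [242. 239. 237.]
(-38, -45) [244. 240. 238.]
bare [245. 244. 243.]
35.0
```

```bash
python3 - <<'E'
from h import *
t=cv2.imread("pics/t19.png").astype(int); a=cv2.imread("pics/t16.png").astype(int)
m=((np.abs(t-a).max(2)>40).astype(np.uint8))[130:222,165:262]
n,_,st,ce=cv2.connectedComponentsWithStats(m)
for i in range(1,n): print(st[i],"before",a[130:222,165:262][_==i].mean(0).round(),"after",t[130:222,165:262][_==i].mean(0).round())
# channel web mask (slightly pinkish vs bed): chroma R-B
d=(t[:,:,2]-t[:,:,0])[130:222,165:262]; g=((d>=5)&(d<=12)&(t[130:222,165:262].min(2)>215)).astype(np.uint8)
n,l,st,ce=cv2.connectedComponentsWithStats(g); c=cam("top")
th=np.radians(15.8)
for i in range(1,n):
    if st[i,4]>40:
        k=np.argwhere(l==i)[:,::-1].astype(np.float32)+[165,130]
        p=np.array([ray(c,q,.032)[:2] for q in k])-[.595,.207]; q=np.c_[p@[np.cos(th),np.sin(th)],p@[-np.sin(th),np.cos(th)]]*1000
        (x,y),wh,an=cv2.minAreaRect(q.astype(np.float32)); print("web g-frame",round(x),round(y),np.round(wh),round(an),st[i,4])
E
```

```text
[ 85  57  12  35 172] before [ 92.  97. 106.] after [ 67.  94. 147.]
web g-frame 37 -44 [29. 56.] 84 115
web g-frame 40 39 [59. 34.] 5 128
web g-frame -40 -44 [57. 29.] 1 121
web g-frame -41 39 [32. 57.] 89 135
```

The only change is the arm leaving that corner. All four channels are flat on the bed, at about x_g ±40 and y_g ±40.

```bash
python3 -c "
from cell import job; print(job.hand_in())"
```

```text
the job is handed in; nothing more can be done
None
```

The job is done and handed in at about 35 s on the robot's clock: the offcut is in the tray, all four channels lie flat on the bed, the door is seated, and the test button dropped the lever, which is back up; I viewed 16 pictures against the limit of 14.

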